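# Build up two stepped graphite glass moulds

## Task

Build up the two stepped moulds for the next pieces: stack the three round graphite sections on the round steel plate and the two square ones on the square steel plate, each stack centred on its plate with the widest section at the bottom and the narrowest on top. Line the sides of the square sections up with the sides of their plate, and leave the finished glass tumbler and paperweight standing where they are.

Things in the scene. Friction and masses are not known exactly. Their poses are not given: they have to be found in the camera images.
- round_plate: fixed flat round rust-brown steel base plate, 92 mm diameter, 8 mm thick, on the table. Origin: centre of its underside; its upper face is 8 mm above the origin.
- square_plate: fixed flat square rust-brown steel base plate, 92 x 92 mm, 8 mm thick, on the table, turned by up to 35 degrees. Origin: centre of its underside; x and y parallel to its sides; its upper face is 8 mm above the origin.
- round_wide: widest round mould section: dark grey graphite, flat on both faces, 68 mm outer diameter, 26 mm high, with a plain round hole of 36 mm diameter through its middle; lies flat on the table at the start. Origin: centre of its underside, z up.
- round_middle: middle round mould section: dark grey graphite, flat on both faces, 52 mm outer diameter, 26 mm high, with a plain round hole of 26 mm diameter through its middle; lies flat on the table at the start. Origin: centre of its underside, z up.
- round_narrow: narrowest round mould section: dark grey graphite, flat on both faces, 38 mm outer diameter, 26 mm high, with a plain round hole of 16 mm diameter through its middle; lies flat on the table at the start. Origin: centre of its underside, z up.
- square_wide: wide square mould section: dark grey graphite, flat on both faces, 64 x 64 mm outside, 26 mm high, with a plain round hole of 36 mm diameter through its middle; lies flat on the table at the start. Origin: centre of its underside, z up; x and y are parallel to its sides.
- square_narrow: narrow square mould section: dark grey graphite, flat on both faces, 44 x 44 mm outside, 26 mm high, with a plain round hole of 22 mm diameter through its middle; lies flat on the table at the start. Origin: centre of its underside, z up; x and y are parallel to its sides.
- tumbler: finished amber glass tumbler standing upright, loose, 72 mm across, 80 mm tall; to be left alone. Origin: centre of its underside. (Other small loose things, up to 36 mm across and 36 mm high, stand among the sections but leave finger room around each of them.)
- paperweight: finished green glass paperweight, a rounded dome, loose, 68 mm across, 55 mm tall; to be left alone. Origin: centre of its underside.
Things that resemble listed ones, but are neither listed nor needed, are in the scene too. What is shaped like the round_narrow but orange is not meant. Leave any red look-alike of the round_plate alone.

How it is judged:
At the end, for the whole second after the job is handed in: Round: wide on the plate, middle on wide, narrow on middle; square: wide on its plate, narrow on wide. All flat, at rest, released; centres within 12 mm of the plate below or 10 mm of the section below; sides of the square ones within 0.2 rad of the plate's (horizontal distance between round_wide and round_plate below 0.012 m and z of round_wide in the frame of round_plate between 0.004 and 0.012 m and angle between each of round_wide, round_middle, round_narrow, square_wide, square_narrow's own z axis and vertical below 0.08 rad and linear speed of each of round_wide, round_middle, round_narrow, square_wide, square_narrow below 0.02 m/s and horizontal distance between round_middle and round_wide below 0.01 m and z of round_middle in the frame of round_wide between 0.022 and 0.03 m and horizontal distance between round_narrow and round_middle below 0.01 m and z of round_narrow in the frame of round_middle between 0.022 and 0.03 m and horizontal distance between square_wide and square_plate below 0.012 m and z of square_wide in the frame of square_plate between 0.004 and 0.012 m and horizontal distance between square_narrow and square_wide below 0.01 m and z of square_narrow in the frame of square_wide between 0.022 and 0.03 m and (angle between the x axis of square_wide and the x axis of square_plate, either way round below 0.2 rad or angle between the x axis of square_wide and the y axis of square_plate, either way round below 0.2 rad) and (angle between the x axis of square_narrow and the x axis of square_plate, either way round below 0.2 rad or angle between the x axis of square_narrow and the y axis of square_plate, either way round below 0.2 rad)); the robot touches nothing.
It fails at once if the tumbler is pushed more than 25 mm from its place or tipped over (distance of tumbler from where it was at the start of the episode above 0.025 m or angle between tumbler's own z axis and vertical above 0.4 rad).
It fails at once if the paperweight is pushed more than 25 mm from its place or tipped over (distance of paperweight from where it was at the start of the episode above 0.025 m or angle between paperweight's own z axis and vertical above 0.4 rad).
It also fails if it takes over 128 s, if anything falls off the work surface, if the arm or the gripper's body presses on something with over 40 N, if the wrist force passes 120 N, or if a joint passes its speed limit or range.

## Robot

A 6-joint arm with a two-finger parallel gripper is mounted at the origin on the work surface. World frame = base frame: x ahead of the robot, y to its left, z up, the work surface at z = 0. Lengths are in m, angles in rad, forces in N, time in s.
With the tool pointing down it reaches from about 0.375 to 0.975 m from the base axis. Payload 3.8 kg.
Tool frame: the origin (TCP) lies midway between the tips of the shut fingers; the grasp point (between the pads) lies bot.grasp_offset behind it (bot.grasp_offset is the distance from the TCP to the grasp point, in m); z points along the fingers, y is the direction in which the jaws open and shut (so a half turn about z gives the same grasp; the last joint's range is limited). The gripper opens to 85 mm and grips with 20 to 120 N. Pads are 22 mm wide; open, the fingers measure 114 mm over their backs; the gripper's body (76 mm by 85 mm) begins 54 mm behind the grasp point. The pads swing forward as they close: fully open they stand 13 mm farther back than shut.
Start: joints at [1.079, 0.264, 1.604, -0, 1.274, -0.037], TCP at [0.297, 0.606, 0.231] pointing down, gripper open.
Joint ranges: [-2.63, 2.63], [-0.94, 2.18], [0.31, 2.57], [-1.31, 4.45], [0, 2.66], [-2.55, 2.55]. Speed limits (rad/s): [2.57, 2.57, 3.14, 3.14, 3.14, 3.14].

## Interface

Orientations are given as a rotation vector (axis times angle).
In Python, from workcell import read_state, viewer, job, bot gives the robot as it stands.
- The arm moves only by the shell command python3 -m crank 'ROWS' [FORCE]. ROWS is text: rows parted by semicolons, each of 7 numbers parted by spaces: the shift along the tool's x, y, z in mm, then the turn, a rotation vector about the tool's x, y, z in rad, then the closure in counts, from 0 (fully open) to 255 (shut). A call has 1 to 20 rows; each row is the pose to reach, as a shift and turn from the pose commanded when the call began, along the tool's axes at that moment; what a row does not reach only later rows make up. A row lasts 1/8 s, in which the tool goes at most 62.5 mm and 10.7 degrees, less where a joint would pass 70% of its speed; a pose out of reach is approached as far as the arm can. A call with a gripper value outside its range is refused whole. The fingers move at their own pace and stop on an object; FORCE is the grip in N (left out, the last holds). Time passes only in rows, so rows that repeat a pose let the fingers close. It gives the time, the measured TCP pose, the force and the opening at its end, in the units of the state.
- read_state(): the state, without advancing time (a new reading comes with each control period).
- viewer.read_camera(name): name is "scene" or "top" or "wrist"; returns a dict with "pixels" (420x560x3 uint8, red, green, blue), "vertical_fov" (degrees; the focal length in pixels is half the picture's height over the tangent of half this angle, whatever the lens; pixels are square), "cx", "cy" (the principal point, pixels), "k1" (the pictures are not rectified: a ray, as slopes to the right and down, at radius r is drawn at 1 + k1 r^2 times it, then the intrinsics apply), "view" (4x4, takes a point from world to camera coordinates); the wrist camera has in their place "tool_from_camera" (4x4, takes a point from camera to tool coordinates, whose origin is the TCP and whose axes are the flange's). Camera axes: x right, y up, looking along -z (the intrinsics and any distortion apply to the point x, -y, -z); pixel columns grow to the right and rows downward; lengths in m; the calibration is good to about 2 mm. A picture is of the moment at which its call begins: read the wrist's pose just before it. There is no depth.
- job.finish_job(): hands the job in, once; it reports no verdict.
The state is a dict: "time": time; "q": joint angles; "joint_vel": joint speeds; "joint_torque": joint torques, N m; "tool_pos": TCP position; "tcp_rot": TCP orientation; "wrist_force": force on the tool from outside, world axes, zero at the start; "torque": the same for the moment, N m; "width": opening from 0.0 (shut) to 1.0 (fully open).
Only numpy, scipy, OpenCV 4.12 (cv2) and the standard library are available. Lean on these libraries where they do the work, as an engineer would, in place of code of your own. Each camera call takes 0.05 s, during which the arm holds its last target.

## Working session

There is one attempt and no reset: what is moved stays moved. The work goes in short steps, Python scripts to look and compute and a shell command to move; the robot and the scene stay as the last step left them, time stands still between calls to the robot, and variables do not carry over. Pictures are saved under pics/ and viewed, and the job is handed in when it is done.

```bash
ls; mkdir -p pics
python3 - <<'E'
from workcell import read_state, viewer, job, bot
import cv2
print(read_state()); print(bot.grasp_offset)
for n in ["scene","top","wrist"]:
    c=viewer.read_camera(n); print(n,{k:v for k,v in c.items() if k!="pixels"})
    cv2.imwrite(f"pics/{n}0.png",c["pixels"][:,:,::-1])
E
```

```text
pics
{'time': 0.0, 'q': array([ 1.07910861e+00,  2.64754724e-01,  1.60540302e+00,  7.30409065e-06,
        1.27367185e+00, -3.68862193e-02]), 'joint_vel': array([-3.77801459e-04,  9.88955236e-04, -7.77101988e-05,  5.90028499e-04,
       -2.07079060e-04,  8.47826133e-04]), 'joint_torque': array([ 5.52282727e-04, -5.15117884e+01, -3.67305851e+01,  7.46442311e-05,
        1.31824269e-02,  1.61514441e-05]), 'tool_pos': array([0.29616009, 0.60574012, 0.22994528]), 'tcp_rot': array([-0.70812897, -3.06013608,  0.00338826]), 'wrist_force': array([ 0.24790083,  0.23055412, -0.43792526]), 'torque': array([ 0.04104626,  0.02216458, -0.03841758]), 'width': 1.0012915030741236}
0.0187
scene {'vertical_fov': 49.55406994322121, 'cx': 281.85355908164286, 'cy': 218.56120328927972, 'k1': 0.0050814547233713325, 'view': array([[-0.27413882,  0.96163165,  0.01060553,  0.14013039],
       [-0.7002178 , -0.20715078,  0.68321563,  0.38425716],
       [ 0.65919872,  0.17986975,  0.73013966, -1.47616828],
       [ 0.        ,  0.        ,  0.        ,  1.        ]])}
top {'vertical_fov': 45.194986363916136, 'c
[... 209 characters left out ...]
2,  2.07881144e-01,
        -5.72812509e-01],
       [-2.07942501e-01,  5.36184516e-04,  9.78140904e-01,
        -1.34297409e+00],
       [ 0.00000000e+00,  0.00000000e+00,  0.00000000e+00,
         1.00000000e+00]])}
wrist {'vertical_fov': 69.10842177768949, 'cx': 281.205969579489, 'cy': 208.97980023740965, 'k1': -0.036851228358764254, 'tool_from_camera': array([[-3.73683528e-04,  9.45204035e-01,  3.26480002e-01,
         8.48763460e-02],
       [ 9.99999595e-01,  6.20361771e-04, -6.51449004e-04,
        -9.38078893e-05],
       [-8.18287940e-04,  3.26479627e-01, -9.45203885e-01,
        -1.42023990e-01],
       [ 0.00000000e+00,  0.00000000e+00,  0.00000000e+00,
         1.00000000e+00]])}
```

View pics/scene0.png

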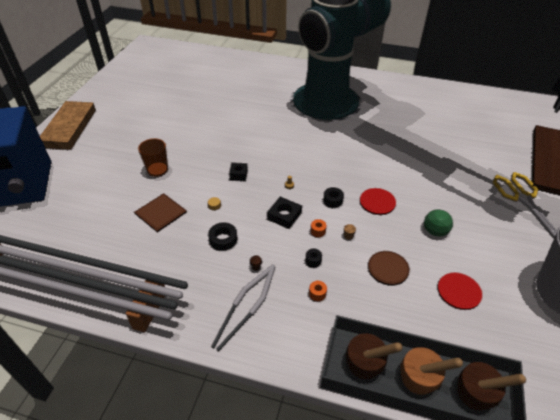

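View pics/top0.png

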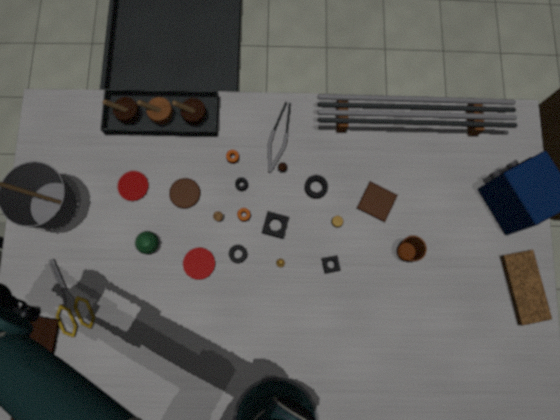

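View pics/wrist0.png

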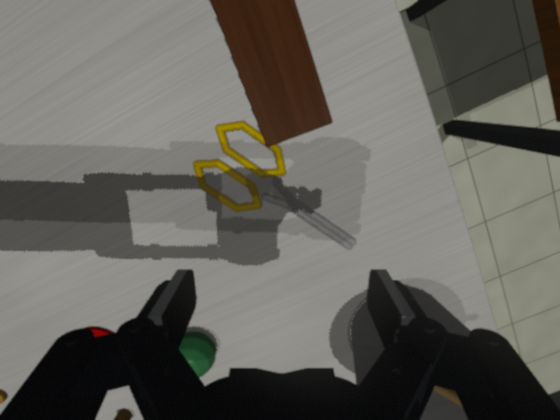

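The top view shows:
- **Plates:** round brown plate (185,193), square plate (377,201). The red look-alikes are at (133,185) and (199,263).
- **Round sections:** wide (316,187), middle (238,254), narrow (242,184). The orange look-alikes are at (233,156) and (244,214).
- **Square sections:** wide (276,225), narrow (331,264).
- **Leave alone:** tumbler (411,249), paperweight (148,243). Small loose things are at (219,216), (283,168), (280,263) and (337,221).

Next I'll take a close crop and measure.

```bash
cat > h.py <<'E'
import numpy as np, cv2
from scipy.spatial.transform import Rotation as R
from workcell import read_state, viewer, bot
def cam(n):
    s=read_state(); c=viewer.read_camera(n); c["s"]=s
    if n=="wrist":
        T=np.eye(4); T[:3,:3]=R.from_rotvec(s["tcp_rot"]).as_matrix(); T[:3,3]=s["tool_pos"]
        c["c2w"]=T@c["tool_from_camera"]
    else: c["c2w"]=np.linalg.inv(c["view"])
    f=c["pixels"].shape[0]/2/np.tan(np.radians(c["vertical_fov"]/2))
    c["K"]=np.array([[f,0,c["cx"]],[0,f,c["cy"]],[0,0,1.]]); c["D"]=np.array([c["k1"],0,0,0.])
    return c
def p2w(c,uv,z):
    uv=np.array(uv,float).reshape(-1,1,2)
    a=cv2.undistortPoints(uv,c["K"],c["D"])[:,0]
    d=np.c_[a[:,0],-a[:,1],-np.ones(len(a))]@c["c2w"][:3,:3].T
    o=c["c2w"][:3,3]
    return o+d*((z-o[2])/d[:,2])[:,None]
def w2p(c,P):
    P=np.array(P,float).reshape(-1,3); q=(P-c["c2w"][:3,3])@c["c2w"][:3,:3]
    q=q*[1,-1,-1]
    return cv2.projectPoints(q,np.zeros(3),np.zeros(3),c["K"],c["D"])[0][:,0]
def save(c,name,box=None,k=1):
    im=c["pixels"][:,:,::-1]
    if box: x0,y0,x1,y1=box; im=im[y0:y1,x0:x1]
    cv2.imwrite(name,cv2.resize(im,None,fx=k,fy=k,interpolation=cv2.INTER_CUBIC))
def go(x,y,z,yaw=None):
    """tool shift (mm) and z turn from the current pose to world TCP target; yaw = world angle of jaw (tool y) axis"""
    s=read_state(); M=R.from_rotvec(s["tcp_rot"]).as_matrix()
    d=M.T@(np.array([x,y,z])-s["tool_pos"])*1000
    j=np.arctan2(M[1,1],M[0,1]); out=""
    if yaw is not None:
        t=-(yaw-j); t=(t+np.pi/2)%np.pi-np.pi/2; out=f"turn {t:.3f} (or {t-np.sign(t)*np.pi:.3f}) q6 {s['q'][5]:.2f}"
    print("shift",d.round(1),out,"jaw yaw deg",round(np.degrees(j),1),"tilt",M[:,2].round(3))
E
python3 - <<'E'
from h import *
c=cam("top"); save(c,"pics/topc.png",(110,140,430,290),2.5)
print(p2w(c,[[185,193],[377,201]],.008).round(3))
print(p2w(c,[[316,187],[238,254],[242,184],[276,225],[331,264]],.026).round(3))
print(p2w(c,[[411,249],[148,243],[219,216],[283,168],[280,263],[337,221],[233,156],[244,214]],.02).round(3))
E
```

```text
[[ 0.624  0.276  0.008]
 [ 0.613 -0.282  0.008]]
[[ 0.646 -0.103  0.026]
 [ 0.448  0.115  0.026]
 [ 0.65   0.11   0.026]
 [ 0.533  0.01   0.026]
 [ 0.425 -0.145  0.026]]
[[ 0.473 -0.373  0.02 ]
 [ 0.474  0.371  0.02 ]
 [ 0.556  0.173  0.02 ]
 [ 0.703 -0.007  0.02 ]
 [ 0.426 -0.003  0.02 ]
 [ 0.549 -0.164  0.02 ]
 [ 0.736  0.14   0.02 ]
 [ 0.564  0.102  0.02 ]]
```

View pics/topc.png

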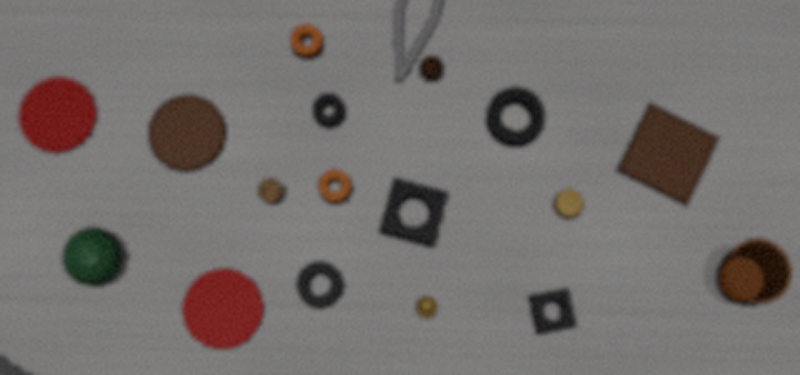

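```bash
cat >> h.py <<'E'
def ring(r,n=48):
    a=np.linspace(0,2*np.pi,n,endpoint=False); return np.c_[r*np.cos(a),r*np.sin(a)]
def sq(s,yaw):
    p=np.array([[1,1],[-1,1],[-1,-1],[1,-1]])*s/2; c_,s_=np.cos(yaw),np.sin(yaw); return p@np.array([[c_,s_],[-s_,c_]])
def hull(c,x,y,out,z0,z1):
    P=np.vstack([np.c_[out+[x,y],np.full(len(out),z)] for z in (z0,z1)])
    return cv2.convexHull(w2p(c,P).astype(np.float32))[:,0]
def cent(h):
    m=cv2.moments(h.astype(np.float32)); return np.array([m["m10"],m["m01"]])/m["m00"],m["m00"]
def fit(c,mask,uv,kind,size,z0,z1,k=4):
    cs,_=cv2.findContours(mask,cv2.RETR_EXTERNAL,cv2.CHAIN_APPROX_NONE)
    cs=[q for q in cs if cv2.pointPolygonTest(q,(float(uv[0]*k),float(uv[1]*k)),True)>-8 and cv2.contourArea(q)>k*k*20]
    if not cs: print("none"); return
    q=max(cs,key=cv2.contourArea)[:,0].astype(np.float32); q=cv2.convexHull(q)[:,0]
    q=(q+.5)/k-.5; mc,ma=cent(q); yaw=0
    x,y=p2w(c,mc,(z0+z1)/2)[0,:2]
    def solve(yaw,x,y):
        for _ in range(6):
            h=hull(c,x,y,ring(size/2) if kind=="r" else sq(size,yaw),z0,z1); hc,ha=cent(h)
            d=p2w(c,np.array([mc,hc]),(z0+z1)/2)[:,:2]; x,y=np.array([x,y])+d[0]-d[1]
        return x,y,h,ha
    if kind=="s":
        best=None
        for yaw in np.radians(np.arange(0,90,1)):
            x,y,h,ha=solve(yaw,x,y)
            A=np.zeros((420*2,560*2),np.uint8); o=mc-[200,200]
            B1=np.zeros((400,400),np.uint8);B2=B1.copy()
            kk=6
            cv2.fillPoly(B1,[np.round((q-mc)*kk+200).astype(int)],1);cv2.fillPoly(B2,[np.round((h-mc)*kk+200).astype(int)],1)
            e=(B1!=B2).sum()
            if best is None or e<best[0]: best=(e,yaw)
        yaw=best[1]
    x,y,h,ha=solve(yaw,x,y)
    print(f"x {x:.4f} y {y:.4f} yaw {np.degrees(yaw):.0f} area ratio {ma/ha:.2f} px {mc.round(1)}")
    return x,y,yaw
def up(c,k=4): return cv2.resize(c["pixels"],None,fx=k,fy=k,interpolation=cv2.INTER_CUBIC)
def dark(c,t=75): 
    return (up(c).max(2)<t).astype(np.uint8)
def brown(c):
    u=up(c).astype(int); return ((u[:,:,0]-u[:,:,2]>20)&(u[:,:,0]<130)&(u[:,:,0]-u[:,:,1]>10)&(u[:,:,0]-u[:,:,1]<70)).astype(np.uint8)
E
python3 - <<'E'
from h import *
c=cam("top"); p=c["pixels"]
for v,u in [(193,185),(201,377),(215,150),(187,306),(224,264)]: print(u,v,p[v,u])
c2=cam("scene")
L=[("rw",(316,187),(223,236),"r",.068),("rm",(238,254),(334,198),"r",.052),("rn",(242,184),(314,258),"r",.038),("sw",(276,225),(285,212),"s",.064),("sn",(331,264),(239,172),"s",.044)]
d=dark(c);d2=dark(c2,70)
for n,a,b,k,s in L: print(n); fit(c,d,a,k,s,0,.026); fit(c2,d2,b,k,s,0,.026)
b1,b2=brown(c),brown(c2)
print("plates");fit(c,b1,(185,193),"r",.092,0,.008);fit(c2,b2,(388,267),"r",.092,0,.008)
fit(c,b1,(377,201),"s",.092,0,.008);fit(c2,b2,(160,212),"s",.092,0,.008)
E
```

```text
185 193 [77 56 44]
377 201 [72 50 37]
150 215 [124 124 122]
306 187 [30 28 30]
264 224 [58 58 59]
rw
x 0.6510 y -0.1031 yaw 0 area ratio 0.92 px [315.7 186.5]
x 0.6507 y -0.1038 yaw 0 area ratio 0.88 px [222.4 236.4]
rm
x 0.4504 y 0.1165 yaw 0 area ratio 0.91 px [237.6 253.6]
x 0.4506 y 0.1165 yaw 0 area ratio 0.85 px [332.9 197.4]
rn
x 0.6536 y 0.1131 yaw 0 area ratio 0.87 px [241.3 184. ]
x 0.6538 y 0.1129 yaw 0 area ratio 0.81 px [313. 258.]
sw
x 0.5354 y 0.0122 yaw 77 area ratio 0.97 px [275.1 224.8]
x 0.5357 y 0.0126 yaw 79 area ratio 0.93 px [284.  212.4]
sn
x 0.4263 y -0.1452 yaw 15 area ratio 0.92 px [330.4 264.1]
x 0.4261 y -0.1456 yaw 16 area ratio 0.89 px [238.  171.7]
plates
x 0.6262 y 0.2790 yaw 0 area ratio 0.87 px [184.3 192.8]
x 0.6231 y 0.2781 yaw 0 area ratio 0.92 px [388.4 267.1]
x 0.6137 y -0.2823 yaw 64 area ratio 0.87 px [376.7 201.2]
x 0.6103 y -0.2842 yaw 61 area ratio 0.91 px [159.9 211.5]
```

The two cameras agree to within 1–3 mm. I'll start with round_wide, hovering above it first.

Run:
```python
from h import *
go(.651,-.1035,.12,np.radians(90))
```

```text
shift [-630.3 -481.7  111.2] turn -0.455 (or 2.687) q6 -0.04 jaw yaw deg 63.9 tilt [-0.    -0.001 -1.   ]
```

```bash
python3 -m crank '-630 -482 111 0 0 1.115 0;-630 -482 111 0 0 1.115 0;-630 -482 111 0 0 1.115 0;-630 -482 111 0 0 1.115 0;-630 -482 111 0 0 1.115 0;-630 -482 111 0 0 1.115 0;-630 -482 111 0 0 1.115 0;-630 -482 111 0 0 1.115 0;-630 -482 111 0 0 1.115 0;-630 -482 111 0 0 1.115 0;-630 -482 111 0 0 1.115 0;-630 -482 111 0 0 1.115 0;-630 -482 111 0 0 1.115 0;-630 -482 111 0 0 1.115 0;-630 -482 111 0 0 1.115 0;-630 -482 111 0 0 1.115 0' 40
python3 - <<'E'
from h import *
go(.651,-.1035,.003,0)
c=cam("wrist"); save(c,"pics/w1.png")
E
```

```text
time: 2.3
tool_pos: [0.6503, -0.1021, 0.1205]
tcp_rot: [-2.219, -2.224, -0.0]
wrist_force: [0.5, -0.2, -0.6]
width: 1.002
shift [ -1.5   0.7 117.5] turn 0.002 (or -3.139) q6 -0.20 jaw yaw deg 0.1 tilt [-0.  0. -1.]
```

View pics/w1.png

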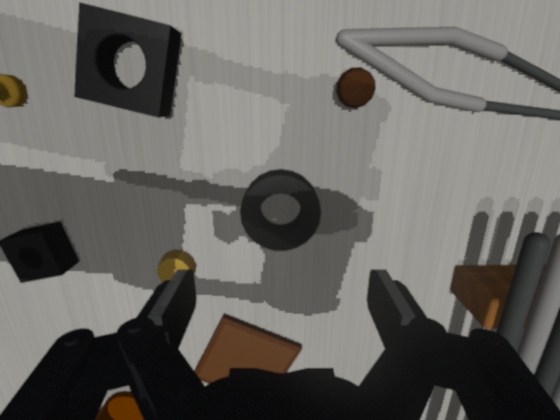

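The ring is at (281,209) and centred between the jaws. I'll cross-check its position from the wrist camera.

Run:
```python
from h import *
c=cam("wrist")
print(p2w(c,[281,209],.026),p2w(c,[[241,209],[321,209]],.026), p2w(c,[281,207],.026))
```

```text
[[ 0.64972044 -0.09910402  0.026     ]] [[ 0.61686302 -0.09917858  0.026     ]
 [ 0.68257515 -0.09902948  0.026     ]] [[ 0.64971702 -0.09737123  0.026     ]]
```

Allowing for the visible side wall, that agrees with (0.651, -0.1035). Descending and gripping.

```bash
python3 -m crank '-1.5 0.5 60 0 0 0 0;-1.5 0.5 100 0 0 0 0;-1.5 0.5 117 0 0 0 0;-1.5 0.5 117 0 0 0 0;-1.5 0.5 117 0 0 0 0;-1.5 0.5 117 0 0 0 255;-1.5 0.5 117 0 0 0 255;-1.5 0.5 117 0 0 0 255;-1.5 0.5 117 0 0 0 255;-1.5 0.5 117 0 0 0 255;-1.5 0.5 117 0 0 0 255' 40
python3 - <<'E'
from h import *
save(cam("wrist"),"pics/w2.png")
E
```

```text
time: 3.78
tool_pos: [0.6531, -0.1052, 0.0059]
tcp_rot: [2.218, 2.22, 0.004]
wrist_force: [-0.5, -0.5, 4.7]
width: 0.764
```

View pics/w2.png

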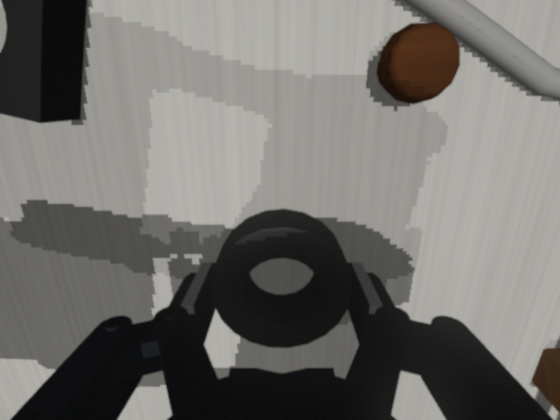

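```bash
python3 -m crank '0 0 -30 0 0 0 255;0 0 -60 0 0 0 255;0 0 -100 0 0 0 255;0 0 -100 0 0 0 255' 40
python3 - <<'E'
from h import *
c=cam("wrist");save(c,"pics/w3.png"); print(c["s"]["tool_pos"],c["s"]["width"])
go(.6245,.2785,.11,0)
E
```

```text
time: 4.32
tool_pos: [0.6548, -0.1057, 0.1084]
tcp_rot: [2.215, 2.217, 0.008]
wrist_force: [1.1, -0.0, -0.3]
width: 0.764
[ 0.65480476 -0.10566728  0.10844044] 0.7638527574192548
shift [383.8 -28.1  -4.7] turn 0.001 (or -3.141) q6 -0.20 jaw yaw deg 0.1 tilt [ 0.005 -0.001 -1.   ]
```

View pics/w3.png

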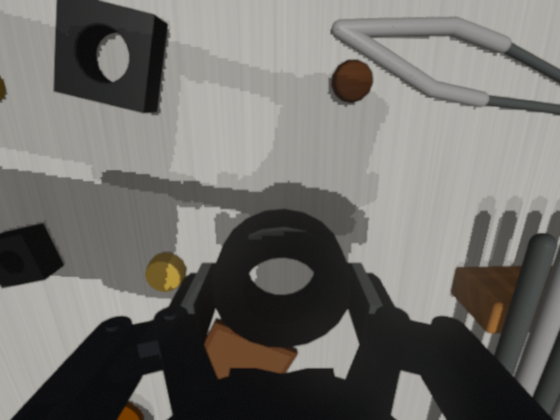

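```bash
cat >> h.py <<'E'
def held(c,out,lo,hi,dx=0,dy=0):
    """silhouette centre/box of a held thing, tool-frame, lo/hi = height above TCP"""
    T=np.linalg.inv(c["tool_from_camera"])
    P=np.vstack([np.c_[out+[dx,dy],np.full(len(out),-z)] for z in (lo,hi)])
    q=(P@T[:3,:3].T+T[:3,3])*[1,-1,-1]
    p=cv2.projectPoints(q,np.zeros(3),np.zeros(3),c["K"],c["D"])[0][:,0]
    return p.min(0).round(1),p.max(0).round(1)
E
python3 - <<'E'
from h import *
c=cam("wrist")
for lo in(-.008,-.004): print([held(c,ring(.034),lo,lo+.026,dx) for dx in(0,.003)])
E
```

```text
[(array([210.9, 206.8]), array([353.6, 348. ])), (array([210.4, 201.3]), array([354.2, 343.4]))]
[(array([209. , 209.3]), array([355.6, 353.9])), (array([208.5, 203.7]), array([356.1, 349.2]))]
```

```bash
python3 -m crank '384 -28 -5 0 0 0 255;384 -28 -5 0 0 0 255;384 -28 -5 0 0 0 255;384 -28 -5 0 0 0 255;384 -28 -5 0 0 0 255;384 -28 -5 0 0 0 255;384 -28 -5 0 0 0 255;384 -28 -5 0 0 0 255;384 -28 -5 0 0 0 255;384 -28 -5 0 0 0 255' 40
python3 - <<'E'
from h import *
for i in range(3):
    c=cam("wrist"); print(c["s"]["tool_pos"])
save(c,"pics/w4.png")
go(.6245,.2785,.013,0)
E
```

```text
time: 5.68
tool_pos: [0.623, 0.2772, 0.1079]
tcp_rot: [-2.223, -2.22, 0.001]
wrist_force: [0.6, -0.4, -1.5]
width: 0.763
[0.62304101 0.27716928 0.1078972 ]
[0.62314384 0.27736682 0.10813242]
[0.6232036  0.27762656 0.10828852]
shift [ 0.6  1.2 95.4] turn -0.001 (or 3.141) q6 0.38 jaw yaw deg -0.0 tilt [ 0. -0. -1.]
```

View pics/w4.png

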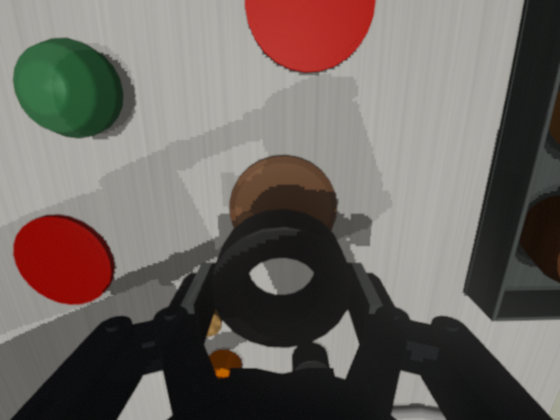

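The held ring is above the brown plate, whose edges show at left 230, right 337 and top 154. Converting those.

Run:
```python
from h import *
c=cam("wrist")
print(p2w(c,[[283.5,205],[283.5,155]],.008), p2w(c,[[230,205],[337,205]],.008))
```

```text
[[0.62466162 0.2823176  0.008     ]
 [0.62460411 0.3241081  0.008     ]] [[0.57981705 0.28236521 0.008     ]
 [0.6695169  0.28227798 0.008     ]]
```

The wrist camera puts the plate at (0.6247, 0.278), so it's confirmed. Placing.

```bash
python3 -m crank '0.5 1 50 0 0 0 255;0.5 1 80 0 0 0 255;0.5 1 88 0 0 0 255;0.5 1 92 0 0 0 255;0.5 1 94 0 0 0 255;0.5 1 95 0 0 0 255;0.5 1 95 0 0 0 255;0.5 1 95 0 0 0 255' 40
```

```text
time: 6.88
tool_pos: [0.6243, 0.2798, 0.014]
tcp_rot: [2.22, 2.222, 0.002]
wrist_force: [0.5, -2.1, 1.2]
width: 0.762
```

```bash
python3 -m crank '0 0 1 0 0 0 255;0 0 1 0 0 0 0;0 0 1 0 0 0 0;0 0 1 0 0 0 0;0 0 1 0 0 0 0;0 0 -40 0 0 0 0;0 0 -100 0 0 0 0;0 0 -110 0 0 0 0;0 0 -110 0 0 0 0' 40
python3 - <<'E'
from h import *
c=cam("wrist");save(c,"pics/w5.png")
t=cam("top");save(t,"pics/t5.png",(110,140,430,290),2.5)
s=cam("scene");fit(s,dark(s,70),(388,260),"r",.068,.008,.034)
fit(t,dark(t,60),(184,193),"r",.068,.008,.034)
go(.4505,.1165,.11,0)
E
```

```text
time: 8.0
tool_pos: [0.6246, 0.2799, 0.1246]
tcp_rot: [2.22, 2.222, 0.004]
wrist_force: [-0.3, 0.1, -0.4]
width: 0.997
x 0.6406 y 0.2746 yaw 0 area ratio 1.48 px [387.2 267.9]
x 0.7654 y 0.3099 yaw 0 area ratio 78.74 px [175.6 145.1]
shift [-162.2 -171.8   11.6] turn 0.001 (or -3.141) q6 0.38 jaw yaw deg 0.1 tilt [-0.004 -0.002 -1.   ]
```

View pics/w5.png

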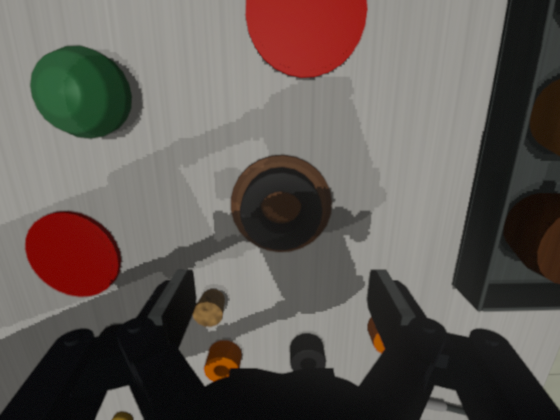

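View pics/t5.png

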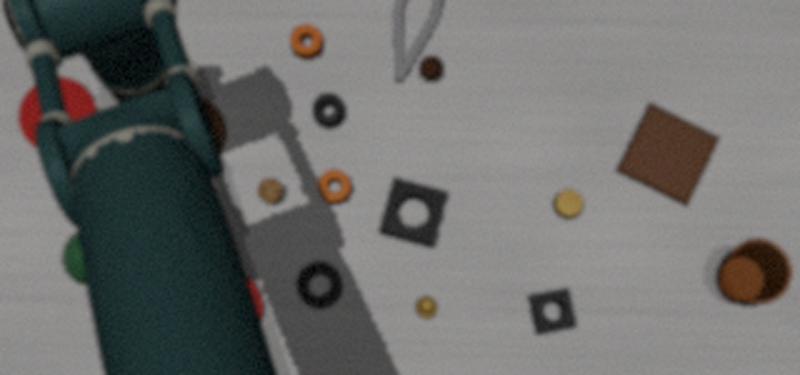

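Round_wide sits centred on its plate. Next is round_middle.

```bash
python3 -m crank '-162 -172 12 0 0 0 0;-162 -172 12 0 0 0 0;-162 -172 12 0 0 0 0;-162 -172 12 0 0 0 0;-162 -172 12 0 0 0 0;-162 -172 12 0 0 0 0' 40
python3 - <<'E'
from h import *
c=cam("wrist");save(c,"pics/w6.png")
x,y=.4505,.1165
h=hull(c,x,y,ring(.026),0,.026); print(h.min(0),h.max(0))
go(.4505,.1165,.003,0)
E
```

```text
time: 8.9
tool_pos: [0.4518, 0.1174, 0.1105]
tcp_rot: [-2.221, -2.221, 0.001]
wrist_force: [1.3, -0.5, 0.4]
width: 1.0
[247.56169 178.07263] [313.06454 247.27534]
shift [ -1.3  -2.1 107.9] turn 0.001 (or -3.141) q6 0.20 jaw yaw deg 0.1 tilt [-0.  0. -1.]
```

View pics/w6.png

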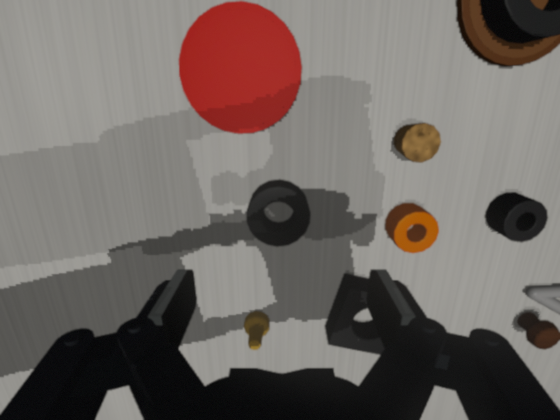

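The ring spans u 247–310, v 179–246, which matches the prediction.

```bash
python3 -m crank '-1 -1.5 60 0 0 0 0;-1 -1.5 95 0 0 0 0;-1 -1.5 107 0 0 0 0;-1 -1.5 107 0 0 0 0;-1 -1.5 107 0 0 0 0;-1 -1.5 107 0 0 0 255;-1 -1.5 107 0 0 0 255;-1 -1.5 107 0 0 0 255;-1 -1.5 107 0 0 0 255;-1 -1.5 107 0 0 0 255;-1 -1.5 107 0 0 0 255;-1 -1.5 107 0 0 0 255;-1 -1.5 77 0 0 0 255;-1 -1.5 37 0 0 0 255;-1 -1.5 7 0 0 0 255;-1 -1.5 -3 0 0 0 255;-1 -1.5 -3 0 0 0 255' 40
python3 - <<'E'
from h import *
c=cam("wrist");save(c,"pics/w7.png")
for lo in(-.006,-.003): print([held(c,ring(.026),lo,lo+.026,dx) for dx in(0,.003)])
go(.6245,.279,.12,0)
E
```

```text
time: 11.08
tool_pos: [0.4508, 0.1165, 0.1146]
tcp_rot: [2.22, 2.222, 0.002]
wrist_force: [-0.6, -0.1, -0.7]
width: 0.591
[(array([227. , 222.5]), array([337.5, 338.4])), (array([226.6, 217.1]), array([337.9, 333.6]))]
[(array([225.9, 224.7]), array([338.6, 342.8])), (array([225.5, 219.2]), array([339., 338.]))]
shift [162.5 174.7  -6.6] turn 0.001 (or -3.141) q6 0.20 jaw yaw deg 0.1 tilt [-0.001 -0.    -1.   ]
```

View pics/w7.png

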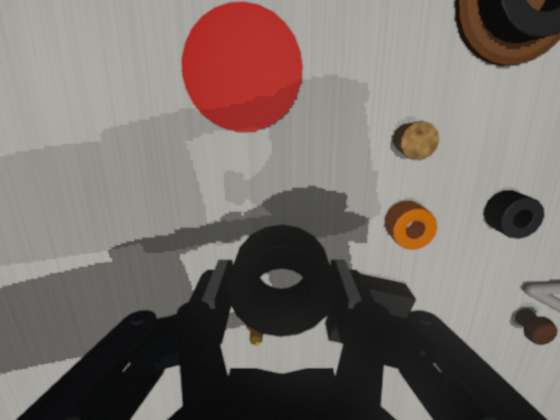

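```bash
python3 -m crank '162.5 174.5 -6 0 0 0 255;162.5 174.5 -6 0 0 0 255;162.5 174.5 -6 0 0 0 255;162.5 174.5 -6 0 0 0 255;162.5 174.5 -6 0 0 0 255;162.5 174.5 -6 0 0 0 255;162.5 174.5 -6 0 0 0 255' 40
python3 - <<'E'
from h import *
c=cam("wrist");save(c,"pics/w8.png",(180,120,400,360),2.5)
h=hull(c,.6245,.2785,ring(.034),.008,.034); print(h.min(0),h.max(0))
h=hull(c,.6245,.2785,ring(.046),.0,.008); print(h.min(0),h.max(0))
go(.6245,.279,.04,0)
E
```

```text
time: 12.0
tool_pos: [0.6233, 0.2779, 0.1191]
tcp_rot: [-2.22, -2.221, 0.004]
wrist_force: [-0.1, -0.8, -0.7]
width: 0.59
[240.85672 166.6803 ] [326.47754 253.88371]
[230.96921 150.89362] [336.09503 252.4041 ]
shift [ 1.1  1.  79.6] turn 0.000 (or -3.141) q6 0.38 jaw yaw deg 0.0 tilt [-0.002 -0.001 -1.   ]
```

View pics/w8.png

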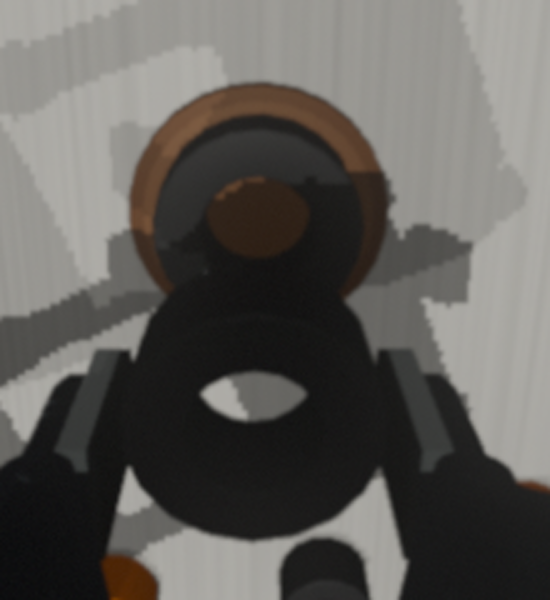

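Round_wide's edges match the model at (0.6245, 0.2785). Placing the middle section.

```bash
python3 -m crank '1 0.5 50 0 0 0 255;1 0.5 70 0 0 0 255;1 0.5 77 0 0 0 255;1 0.5 80 0 0 0 255;1 0.5 82 0 0 0 255;1 0.5 82.5 0 0 0 255;1 0.5 82.5 0 0 0 255;1 0.5 82.5 0 0 0 0;1 0.5 82.5 0 0 0 0;1 0.5 82.5 0 0 0 0;1 0.5 82.5 0 0 0 0;1 0.5 40 0 0 0 0;1 0.5 0 0 0 0 0;1 0.5 -10 0 0 0 0;1 0.5 -10 0 0 0 0' 40
python3 - <<'E'
from h import *
c=cam("wrist");save(c,"pics/w9.png",(180,120,400,360),2.5)
h=hull(c,.6245,.2785,ring(.034),.008,.034); print(h.min(0),h.max(0))
h=hull(c,.6245,.2785,ring(.026),.034,.06); print(h.min(0),h.max(0))
go(.6537,.113,.11,0)
E
```

```text
time: 13.92
tool_pos: [0.6257, 0.2802, 0.1308]
tcp_rot: [2.22, 2.222, 0.002]
wrist_force: [-0.7, 0.1, 0.2]
width: 1.001
[239.43472 166.94116] [321.0334  250.21599]
[245.61693 183.0682 ] [314.7098  256.07996]
shift [-166.9   28.8   19.3] turn 0.001 (or -3.141) q6 0.38 jaw yaw deg 0.1 tilt [-0.001 -0.    -1.   ]
```

View pics/w9.png

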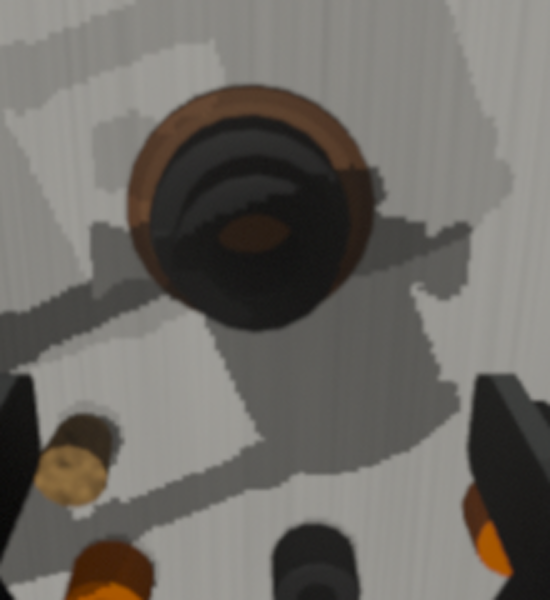

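```bash
cat >> h.py <<'E'
def saveg(c,name,box,k=2.5,curves=()):
    im=np.clip((c["pixels"]/255.)**.45*255,0,255).astype(np.uint8)[:,:,::-1]
    x0,y0,x1,y1=box; im=cv2.resize(im[y0:y1,x0:x1],None,fx=k,fy=k,interpolation=cv2.INTER_CUBIC)
    for P,col in curves:
        q=((w2p(c,P)-[x0,y0]+.5)*k).round().astype(int); cv2.polylines(im,[q],True,col,1)
    cv2.imwrite(name,im)
def circ(x,y,r,z): q=ring(r); return np.c_[q+[x,y],np.full(len(q),z)]
def sqr(x,y,s,yaw,z): q=sq(s,yaw); return np.c_[q+[x,y],np.full(4,z)]
E
python3 - <<'E'
from h import *
c=cam("wrist");X=.6245,.2785
saveg(c,"pics/w10.png",(210,140,350,280),4,[(circ(*X,.034,.034),(0,0,255)),(circ(*X,.026,.06),(0,255,0)),(circ(*X,.013,.06),(0,255,255))])
E
```

```text
(no output)
```

View pics/w10.png

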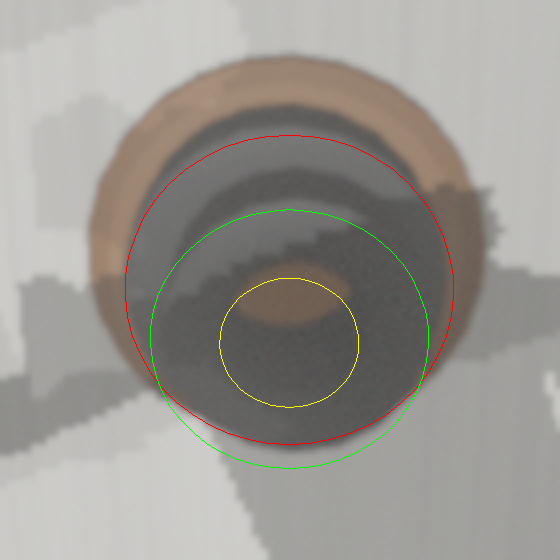

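Round_middle is centred on round_wide to about 1–2 mm; the overlay offset is common to both sections. For round_narrow, at (0.6537, 0.113), the orange pieces lie along ±x, so I'll turn the jaws across.

```bash
python3 -m crank '-167 28.5 19 0 0 1.3 0;-167 28.5 19 0 0 1.3 0;-167 28.5 19 0 0 1.3 0;-167 28.5 19 0 0 1.3 0;-167 28.5 19 0 0 1.3 0;-167 28.5 19 0 0 1.3 0;-167 28.5 19 0 0 1.3 0;-167 28.5 19 0 0 1.3 0;-167 28.5 19 0 0 1.3 0' 40
python3 - <<'E'
from h import *
c=cam("wrist")
x,y=.6537,.113
saveg(c,"pics/w11.png",(140,100,420,380),2,[(circ(x,y,.019,.026),(0,255,0)),(circ(x,y,.019,0),(0,0,255))])
go(x,y,.003)
E
```

```text
time: 15.15
tool_pos: [0.6532, 0.113, 0.1099]
tcp_rot: [-3.112, -0.43, 0.004]
wrist_force: [-0.0, 0.9, -0.1]
width: 0.999
shift [  0.4   0.2 107.3]  jaw yaw deg -74.3 tilt [-0.002 -0.    -1.   ]
```

View pics/w11.png

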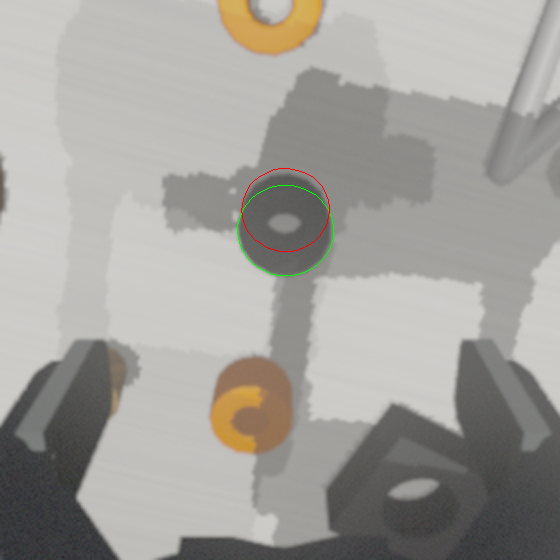

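The overlay matches the dark ring. Grip and lift.

```bash
python3 -m crank '0 0 60 0 0 0 0;0 0 95 0 0 0 0;0 0 106 0 0 0 0;0 0 106 0 0 0 0;0 0 106 0 0 0 0;0 0 106 0 0 0 255;0 0 106 0 0 0 255;0 0 106 0 0 0 255;0 0 106 0 0 0 255;0 0 106 0 0 0 255;0 0 106 0 0 0 255;0 0 106 0 0 0 255;0 0 106 0 0 0 255;0 0 66 0 0 0 255;0 0 26 0 0 0 255;0 0 -4 0 0 0 255;0 0 -24 0 0 0 255;0 0 -24 0 0 0 255' 40
python3 - <<'E'
from h import *
c=cam("wrist");save(c,"pics/w12.png")
for lo in(-.006,-.003): print([held(c,ring(.019),lo,lo+.026,dx) for dx in(0,.003)])
go(.6245,.2795,.14)
E
```

```text
time: 17.45
tool_pos: [0.6552, 0.1133, 0.1369]
tcp_rot: [3.113, 0.426, 0.005]
wrist_force: [0.2, 0.1, 0.3]
width: 0.421
[(array([241.6, 233.7]), array([322.4, 325.9])), (array([241.3, 228.4]), array([322.7, 320.9]))]
[(array([240.8, 236. ]), array([323.3, 330.2])), (array([240.5, 230.7]), array([323.6, 325.1]))]
shift [  16.2 -168.2   -4.9]  jaw yaw deg -74.4 tilt [ 0.  0. -1.]
```

View pics/w12.png

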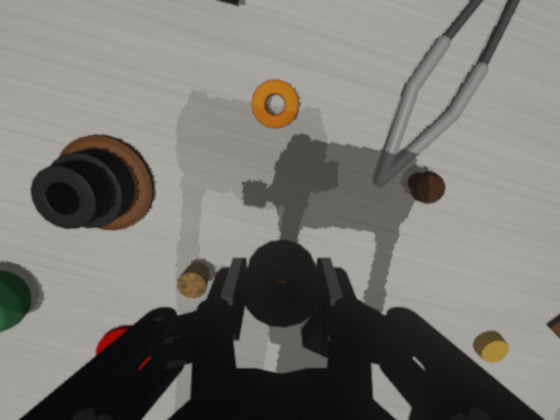

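```bash
python3 -m crank '16 -168 -5 0 0 0 255;16 -168 -5 0 0 0 255;16 -168 -5 0 0 0 255;16 -168 -5 0 0 0 255;16 -168 -5 0 0 0 255' 40
python3 - <<'E'
from h import *
c=cam("wrist");X=(.6245,.2795)
saveg(c,"pics/w13.png",(180,120,400,360),2.5,[(circ(*X,.034,.034),(0,0,255)),(circ(*X,.026,.06),(0,255,0)),(circ(*X,.046,.008),(255,0,0))])
go(*X,.065)
E
```

```text
time: 18.12
tool_pos: [0.6232, 0.2786, 0.1381]
tcp_rot: [3.111, 0.427, -0.005]
wrist_force: [-0.4, 0.1, -0.4]
width: 0.424
shift [ 1.4 -1.3 73.5]  jaw yaw deg -74.4 tilt [-0.002 -0.002 -1.   ]
```

View pics/w13.png

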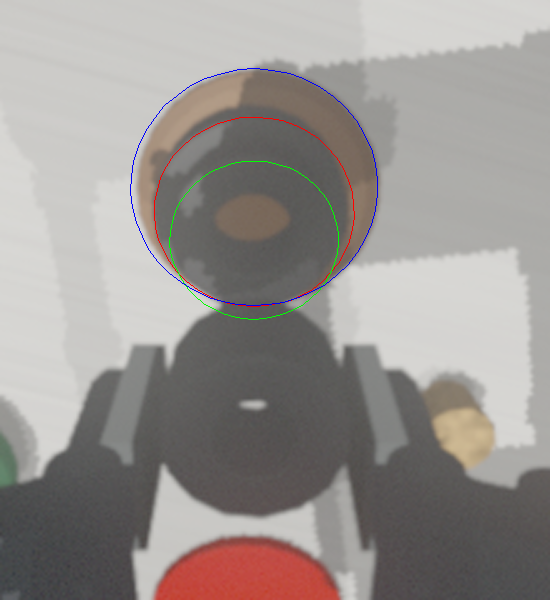

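```bash
python3 -m crank '1 -1 45 0 0 0 255;1 -1 62 0 0 0 255;1 -1 69 0 0 0 255;1 -1 72 0 0 0 255;1 -1 74 0 0 0 255;1 -1 75 0 0 0 255;1 -1 75.5 0 0 0 255;1 -1 75.5 0 0 0 255' 40;  python3 -m crank '0 0 0 0 0 0 0;0 0 0 0 0 0 0;0 0 0 0 0 0 0;0 0 0 0 0 0 0;0 0 -40 0 0 0 0;0 0 -70 0 0 0 0;0 0 -70 0 0 0 0' 40
python3 - <<'E'
from h import *
c=cam("wrist");X=(.6245,.2795)
saveg(c,"pics/w14.png",(180,100,400,340),2.5)
go(.5355,.0124,.12,np.radians(78))
go(.5355,.0124,.12,np.radians(-12))
E
```

```text
time: 19.18
tool_pos: [0.6258, 0.2808, 0.0664]
tcp_rot: [-3.112, -0.426, -0.003]
wrist_force: [-1.0, -0.4, 4.5]
width: 0.427
time: 20.05
tool_pos: [0.6275, 0.2815, 0.1386]
tcp_rot: [-3.111, -0.425, -0.01]
wrist_force: [-0.6, 0.1, 0.5]
width: 1.002
shift [-159.4  234.3   15.7] turn 0.481 (or -2.660) q6 1.68 jaw yaw deg -74.4 tilt [ 0.003  0.001 -1.   ]
shift [-159.4  234.3   15.7] turn -1.090 (or 2.052) q6 1.68 jaw yaw deg -74.4 tilt [ 0.003  0.001 -1.   ]
```

View pics/w14.png

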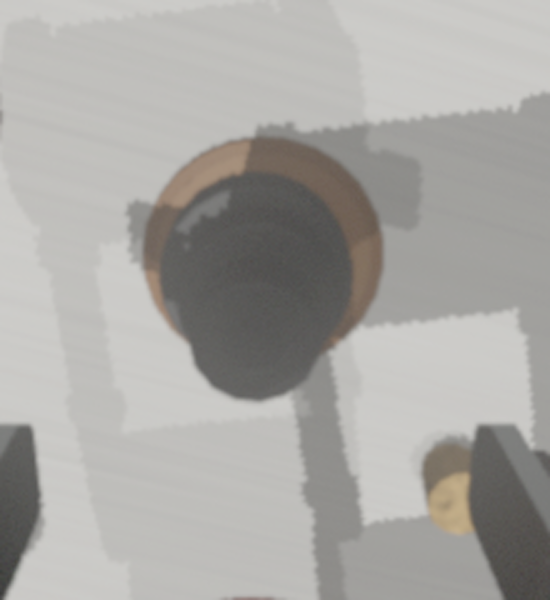

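The round stack is complete, and the contact force confirmed seating. Next is square_wide with the jaw axis at -12°, turning to -28° at the plate.

```bash
python3 -m crank '-159 234 15 0 0 -1.09 0;-159 234 15 0 0 -1.09 0;-159 234 15 0 0 -1.09 0;-159 234 15 0 0 -1.09 0;-159 234 15 0 0 -1.09 0;-159 234 15 0 0 -1.09 0;-159 234 15 0 0 -1.09 0;-159 234 15 0 0 -1.09 0' 40
python3 - <<'E'
from h import *
c=cam("wrist");x,y,w=.5355,.0124,np.radians(78)
saveg(c,"pics/w15.png",(140,100,420,380),2,[(sqr(x,y,.064,w,.026),(0,255,0)),(sqr(x,y,.064,w,0),(0,0,255))])
go(x,y,.003,w-np.pi/2)
E
```

```text
time: 21.1
tool_pos: [0.5341, 0.0127, 0.1188]
tcp_rot: [-2.442, -1.974, 0.002]
wrist_force: [0.2, -0.5, -0.5]
width: 1.0
shift [ -0.2   1.3 116.1] turn -0.001 (or 3.141) q6 0.19 jaw yaw deg -12.1 tilt [-0.001  0.    -1.   ]
```

View pics/w15.png

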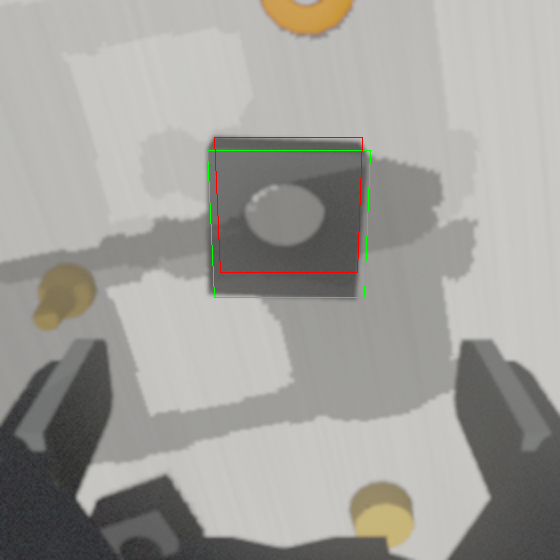

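The overlay matches to about 2 mm, so I'll grip.

```bash
python3 -m crank '0 0 60 0 0 0 0;0 0 104 0 0 0 0;0 0 115 0 0 0 0;0 0 115 0 0 0 0;0 0 115 0 0 0 0;0 0 115 0 0 0 255;0 0 115 0 0 0 255;0 0 115 0 0 0 255;0 0 115 0 0 0 255;0 0 115 0 0 0 255;0 0 115 0 0 0 255;0 0 75 0 0 0 255;0 0 35 0 0 0 255;0 0 15 0 0 0 255;0 0 5 0 0 0 255;0 0 5 0 0 0 255' 40
python3 - <<'E'
from h import *
c=cam("wrist");saveg(c,"pics/w16.png",(140,100,420,380),2)
for lo in(-.006,-.003): print([held(c,sq(.064,0),lo,lo+.026,dx) for dx in(0,.003)])
go(.612,-.283,.11,np.radians(-28))
E
```

```text
time: 23.15
tool_pos: [0.5349, 0.0124, 0.1153]
tcp_rot: [2.44, 1.977, 0.001]
wrist_force: [0.1, -0.4, -1.9]
width: 0.735
[(array([208.9, 211.5]), array([355.9, 347.4])), (array([208.4, 206. ]), array([356.4, 342.8]))]
[(array([207.3, 213.5]), array([357.5, 351.9])), (array([206.8, 207.9]), array([358.1, 347.2]))]
shift [-272.8  137.4    4.2] turn 0.280 (or -2.862) q6 0.19 jaw yaw deg -12.0 tilt [-0.001  0.    -1.   ]
```

View pics/w16.png

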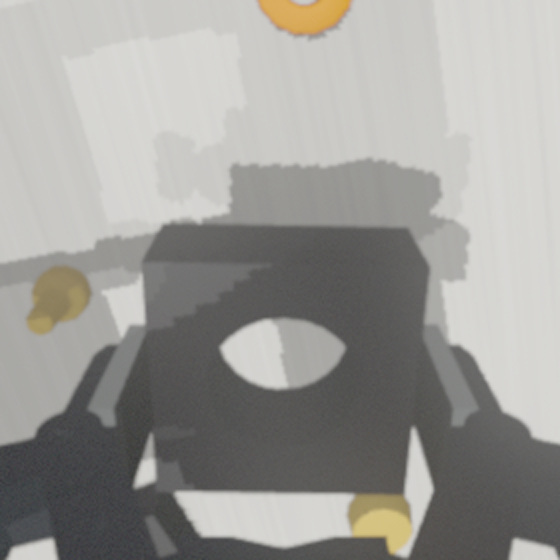

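```bash
python3 -m crank '-272 137 4 0 0 0.28 255;-272 137 4 0 0 0.28 255;-272 137 4 0 0 0.28 255;-272 137 4 0 0 0.28 255;-272 137 4 0 0 0.28 255;-272 137 4 0 0 0.28 255;-272 137 4 0 0 0.28 255;-272 137 4 0 0 0.28 255' 40
python3 - <<'E'
from h import *
c=cam("wrist");x,y=.612,-.283
saveg(c,"pics/w17.png",(140,60,420,340),2,[(sqr(x,y,.092,np.radians(62),.008),(0,255,0))])
go(x,y,.013,np.radians(-28))
E
```

```text
time: 24.2
tool_pos: [0.6114, -0.2805, 0.1097]
tcp_rot: [-2.69, -1.618, 0.002]
wrist_force: [0.1, 0.3, -1.5]
width: 0.74
shift [-2.1  1.6 97.1] turn 0.001 (or -3.140) q6 0.02 jaw yaw deg -27.9 tilt [-0.001  0.001 -1.   ]
```

View pics/w17.png

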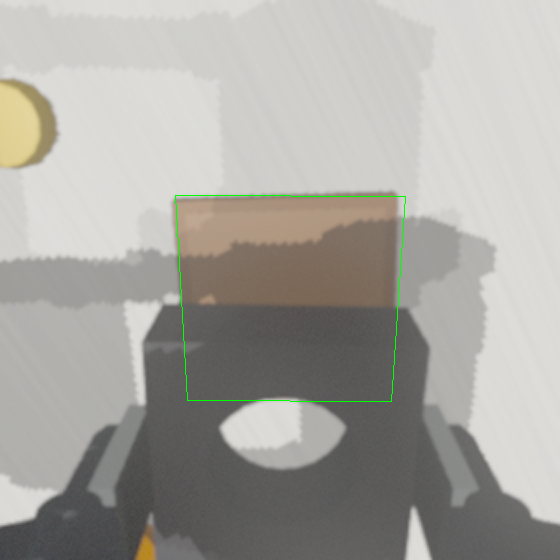

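The plate appears turned by about -0.03 rad and shifted 1–2 mm left of the model, so I'll correct while descending.

```bash
python3 -m crank '-2 0 50 0 0 -0.03 255;-2 0 80 0 0 -0.03 255;-2 0 91 0 0 -0.03 255;-2 0 95 0 0 -0.03 255;-2 0 97 0 0 -0.03 255;-2 0 98 0 0 -0.03 255;-2 0 98.5 0 0 -0.03 255;-2 0 98.5 0 0 -0.03 255' 40;  python3 -m crank '0 0 0 0 0 0 0;0 0 0 0 0 0 0;0 0 0 0 0 0 0;0 0 0 0 0 0 0;0 0 -40 0 0 0 0;0 0 -100 0 0 0 0;0 0 -110 0 0 0 0;0 0 -110 0 0 0 0' 40
python3 - <<'E'
from h import *
c=cam("wrist")
saveg(c,"pics/w18.png",(140,60,420,340),2)
go(.4262,-.1454,.12,np.radians(15.5))
go(.4262,-.1454,.12,np.radians(-74.5))
E
```

```text
time: 25.25
tool_pos: [0.6126, -0.2843, 0.0149]
tcp_rot: [2.667, 1.657, 0.003]
wrist_force: [-2.3, 2.0, 6.4]
width: 0.739
time: 26.25
tool_pos: [0.612, -0.2842, 0.1235]
tcp_rot: [2.667, 1.657, 0.002]
wrist_force: [0.6, -0.1, -0.3]
width: 1.0
shift [  42.1 -226.7    1.8] turn -0.730 (or 2.412) q6 -0.01 jaw yaw deg -26.3 tilt [-0.001  0.    -1.   ]
shift [  42.1 -226.7    1.8] turn 0.841 (or -2.300) q6 -0.01 jaw yaw deg -26.3 tilt [-0.001  0.    -1.   ]
```

View pics/w18.png

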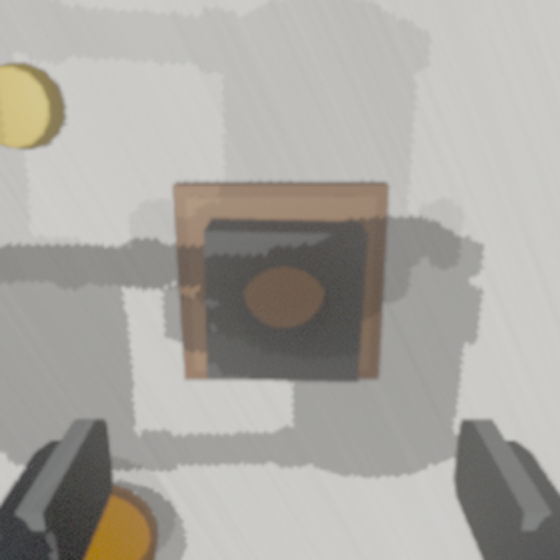

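Square_wide is aligned and centred to about 1.5 mm. Next is square_narrow.

```bash
python3 -m crank '42 -227 2 0 0 0.84 0;42 -227 2 0 0 0.84 0;42 -227 2 0 0 0.84 0;42 -227 2 0 0 0.84 0;42 -227 2 0 0 0.84 0;42 -227 2 0 0 0.84 0;42 -227 2 0 0 0.84 0' 40
python3 - <<'E'
from h import *
c=cam("wrist");x,y,w=.4262,-.1454,np.radians(15.5)
saveg(c,"pics/w19.png",(140,100,420,380),2,[(sqr(x,y,.044,w,.026),(0,255,0)),(sqr(x,y,.044,w,0),(0,0,255))])
go(x,y,.003,w-np.pi/2)
E
```

```text
time: 27.18
tool_pos: [0.4261, -0.1456, 0.1193]
tcp_rot: [-3.111, -0.428, 0.003]
wrist_force: [0.2, -0.0, 0.6]
width: 1.0
shift [ 1.000e-01 -2.000e-01  1.165e+02] turn 0.002 (or -3.139) q6 0.91 jaw yaw deg -74.4 tilt [-0.001  0.001 -1.   ]
```

View pics/w19.png

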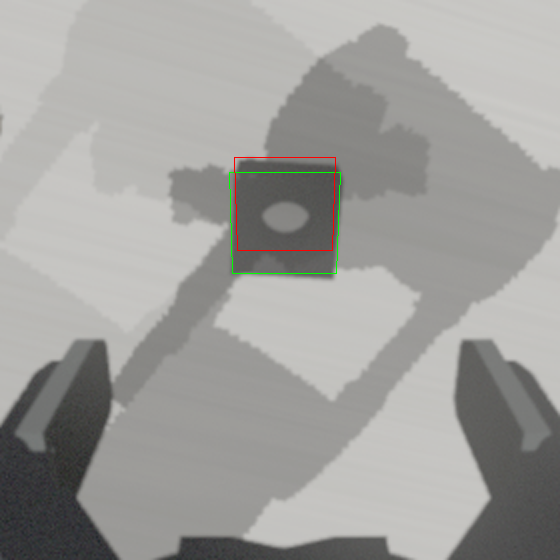

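```bash
python3 -m crank '-1 0 60 0 0 0.02 0;-1 0 104 0 0 0.02 0;-1 0 115 0 0 0.02 0;-1 0 115 0 0 0.02 0;-1 0 115 0 0 0.02 0;-1 0 115 0 0 0.02 255;-1 0 115 0 0 0.02 255;-1 0 115 0 0 0.02 255;-1 0 115 0 0 0.02 255;-1 0 115 0 0 0.02 255;-1 0 115 0 0 0.02 255;-1 0 115 0 0 0.02 255;-1 0 75 0 0 0.02 255;-1 0 35 0 0 0.02 255;-1 0 5 0 0 0.02 255;-1 0 -5 0 0 0.02 255;-1 0 -5 0 0 0.02 255' 40
python3 - <<'E'
from h import *
c=cam("wrist");saveg(c,"pics/w20.png",(140,100,420,380),2)
for lo in(-.006,-.003): print([held(c,sq(.044,0),lo,lo+.026,dx) for dx in(0,.003)])
go(.612,-.2842,.12,np.radians(-26.3))
E
```

```text
time: 29.35
tool_pos: [0.4256, -0.146, 0.1254]
tcp_rot: [3.116, 0.395, 0.001]
wrist_force: [0.0, 0.2, -0.4]
width: 0.506
[(array([232.6, 228.4]), array([331.4, 330.7])), (array([232.3, 223.1]), array([331.8, 325.8]))]
[(array([231.6, 230.7]), array([332.5, 335. ])), (array([231.2, 225.3]), array([332.9, 330.1]))]
shift [146.8 180.8   4.1] turn -0.860 (or 2.282) q6 0.93 jaw yaw deg -75.6 tilt [-0.001  0.    -1.   ]
```

View pics/w20.png

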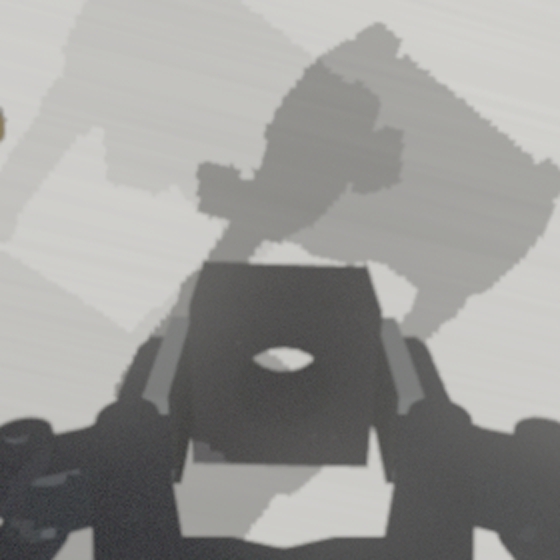

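```bash
python3 -m crank '147 181 2 0 0 -0.86 255;147 181 2 0 0 -0.86 255;147 181 2 0 0 -0.86 255;147 181 2 0 0 -0.86 255;147 181 2 0 0 -0.86 255;147 181 2 0 0 -0.86 255;147 181 2 0 0 -0.86 255;147 181 2 0 0 -0.86 255' 40
python3 - <<'E'
from h import *
c=cam("wrist");x,y,w=.612,-.2842,np.radians(63.7)
saveg(c,"pics/w21.png",(140,60,420,340),2,[(sqr(x,y,.092,w,.008),(0,255,0)),(sqr(x,y,.064,w,.034),(0,0,255))])
go(x,y,.04,w-np.pi/2)
E
```

```text
time: 30.4
tool_pos: [0.6123, -0.284, 0.1229]
tcp_rot: [-2.669, -1.657, 0.001]
wrist_force: [-0.3, 0.8, -0.8]
width: 0.512
shift [-0.3 -0.4 83.2] turn -0.000 (or 3.141) q6 -0.01 jaw yaw deg -26.3 tilt [-0.  0. -1.]
```

View pics/w21.png

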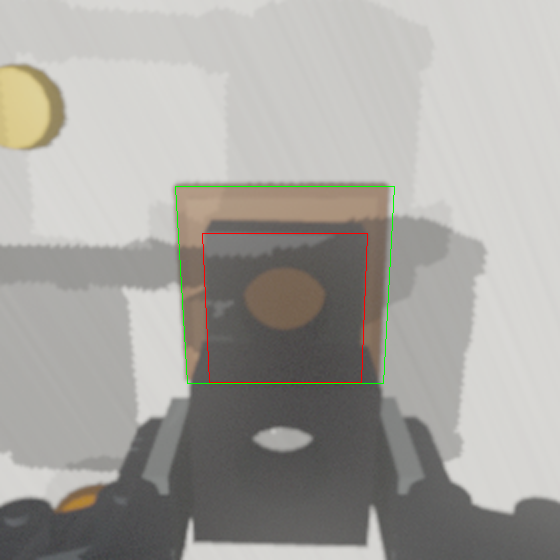

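Square_wide matches the model at this pose, so I'll place square_narrow.

```bash
python3 -m crank '0 0 45 0 0 0 255;0 0 70 0 0 0 255;0 0 78 0 0 0 255;0 0 81 0 0 0 255;0 0 83 0 0 0 255;0 0 84 0 0 0 255;0 0 84.5 0 0 0 255;0 0 84.5 0 0 0 255' 40;  python3 -m crank '0 0 0 0 0 0 0;0 0 0 0 0 0 0;0 0 0 0 0 0 0;0 0 0 0 0 0 0;0 0 -40 0 0 0 0;0 0 -100 0 0 0 0;0 0 -110 0 0 0 0;0 0 -110 0 0 0 0' 40
python3 - <<'E'
from h import *
c=cam("wrist")
saveg(c,"pics/w22.png",(140,60,420,340),2)
E
```

```text
time: 31.45
tool_pos: [0.6139, -0.2851, 0.0406]
tcp_rot: [2.667, 1.657, 0.002]
wrist_force: [-0.8, 0.6, 5.8]
width: 0.509
time: 32.45
tool_pos: [0.6136, -0.2849, 0.1501]
tcp_rot: [2.667, 1.657, 0.002]
wrist_force: [0.5, 0.3, -0.8]
width: 1.003
```

View pics/w22.png

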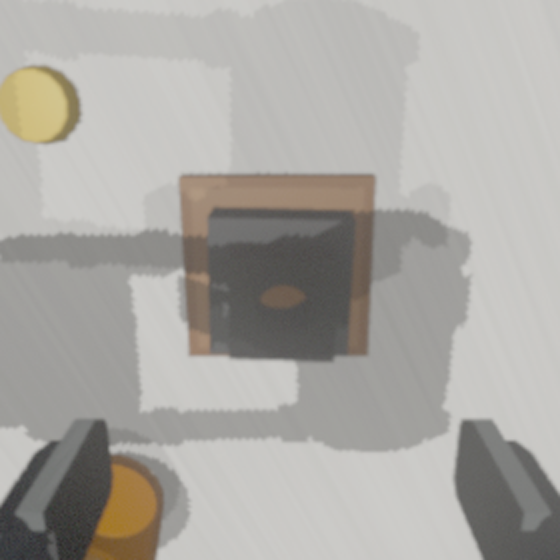

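Both stacks are built. I'll move the arm back and up, between the stacks and clear of the cameras, for a final check.

```bash
python3 -m crank '0 0 -80 0 0 0 0;0 0 -80 0 0 0 0;150 -150 -80 0 0 0 0;150 -150 -80 0 0 0 0;150 -150 -80 0 0 0 0;150 -150 -80 0 0 0 0;150 -150 -80 0 0 0 0' 40
python3 - <<'E'
from h import *
t=cam("top");s=cam("scene")
A=(.6245,.279);B=(.612,-.284);w=np.radians(63.7);g=(0,255,0)
def cs(A,B): return [(circ(*A,.034,.034),(0,0,255)),(circ(*A,.026,.06),g),(circ(*A,.019,.086),(0,255,255)),(circ(*A,.046,.008),(255,0,0)),(sqr(*B,.092,w,.008),(255,0,0)),(sqr(*B,.064,w,.034),(0,0,255)),(sqr(*B,.044,w,.06),g)]
saveg(t,"pics/f1.png",(130,150,440,290),2.5)
saveg(s,"pics/f2.png",(340,170,450,300),4);saveg(s,"pics/f2o.png",(340,170,450,300),4,cs(A,B))
saveg(s,"pics/f3.png",(110,130,220,240),4);saveg(s,"pics/f3o.png",(110,130,220,240),4,cs(A,B))
for n in(2,3): cv2.imwrite(f"pics/g{n}.png",cv2.resize(np.hstack([cv2.imread(f"pics/f{n}.png"),cv2.imread(f"pics/f{n}o.png")]),None,fx=.9,fy=.9))
E
```

```text
time: 33.38
tool_pos: [0.5432, -0.0818, 0.2266]
tcp_rot: [-2.664, -1.66, 0.004]
wrist_force: [-0.6, 0.3, 0.6]
width: 0.999
```

View pics/f1.png

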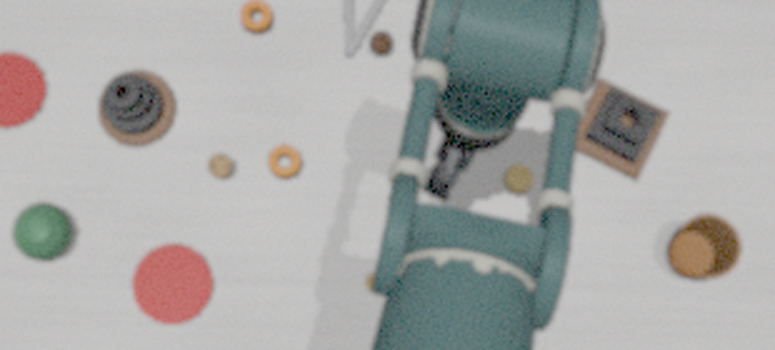

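View pics/g2.png

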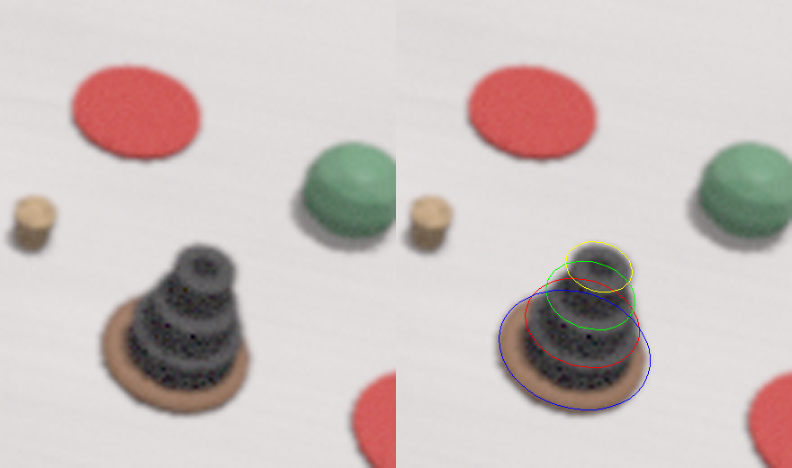

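View pics/g3.png

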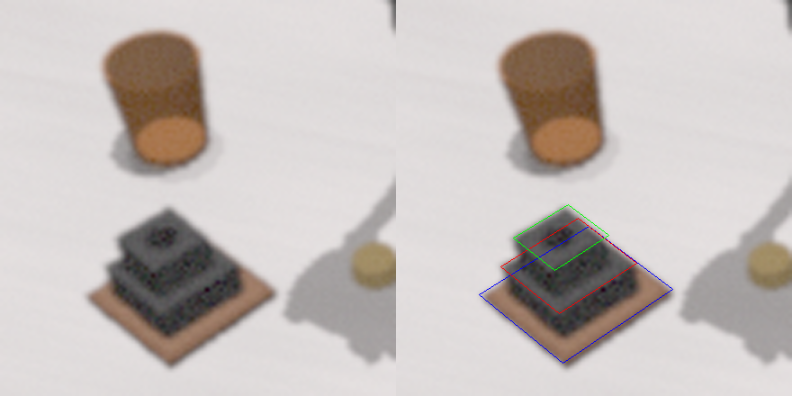

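Both stacks stand flat, centred and aligned, and the tumbler and paperweight are where they were. Handing in.

```bash
python3 -m crank '0 0 0 0 0 0 0;0 0 0 0 0 0 0;0 0 0 0 0 0 0;0 0 0 0 0 0 0'; python3 -c "
from workcell import job
print(job.finish_job())"
```

```text
time: 33.98
tool_pos: [0.545, -0.084, 0.2288]
tcp_rot: [-2.669, -1.657, 0.0]
wrist_force: [-0.5, -0.5, -0.2]
width: 1.004
the job is handed in; nothing more can be done
None
```

I built both stacks and handed the job in at about 34 s. The round sections went wide, middle, narrow on the brown round plate, and the square sections wide then narrow on the square plate.

- **Stacks:** in the last scene and top pictures, all five sections lie flat and are released. Their edges are within about 2–4 mm of the models centred on the plates, and the square sides follow their plate to within a few degrees.
- **Glass and arm:** the tumbler and paperweight look to be standing where they were, judged by eye. The arm is clear of everything.
- **Force:** the highest wrist force I read was about 6 N.
- **Disagreement:** the outlines I drew from the calibration sat 1–4 mm off the wrist and scene pictures. Most of that offset was shared by plate and sections, and it is well inside the 10–12 mm tolerance.
- **Failed check:** one automatic fit of `round_wide` on the plate gave nonsense, because the arm blocked the top camera and dark shapes merged in the image. I relied on the wrist pictures for it.

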